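Set the bleed cap of a vacuum test fixture

ROBOT

A 6-joint arm with a two-finger parallel gripper is mounted at the origin on the work surface. World frame = base frame: x ahead of the robot, y to its left, z up, the work surface at z = 0. Lengths are in m, angles in rad, forces in N, time in s.
With the tool pointing down it reaches from about 0.3 to 0.775 m from the base axis. Payload 14.6 kg.
Tool frame: the origin (TCP) lies on the centre line of the jaws, within the pads' length; the fingertips stand tip_reach ahead of it and the grasp point (between the pads) lies 6 mm ahead of it (tip_reach is the distance from the TCP to the fingertips, in m); z points along the fingers, x is the direction in which the jaws open and shut, and the axes are right-handed (so a half turn about z gives the same grasp; the last joint's range is limited). The gripper opens to 94 mm and grips with 3 to 60 N. Pads are 16 mm wide; open, the fingers measure 119 mm over their backs; the gripper's body (75 mm by 177 mm) begins 78 mm behind the grasp point.
Start: joints at [-1.388, 0.3, 1.521, -0, 1.321, -0.067], TCP at [0.136, -0.533, 0.197] pointing down, gripper open.
Joint ranges: [-3.03, 3.03], [-0.79, 2.21], [0.23, 2.52], [-1.04, 4.18], [0, 3.07], [-2.55, 2.55]. Speed limits (rad/s): [2.22, 2.22, 2.57, 3.14, 3.14, 3.14].

INTERFACE

Orientations are given as [roll, pitch, yaw] about the fixed x, y, z axes, in that order (R = Rz(yaw) Ry(pitch) Rx(roll)).
In Python, from plant import state, snapshot, close_job, search_frame, tip_reach gives the robot as it stands.
- The arm moves only by the tool play_rows, never from a script. Its arguments are lists of equal length, an entry for each row: "dp": the shift along the world's x, y, z in cm, a list of three; "twist": the turn about the world's z in degrees; "gripper": the finger opening in cm, from 0 to 9.4. A call has 1 to 8 rows; each row shifts and turns the commanded pose from where the row before left it; what a row does not reach is not made up. A row lasts 1/12 s, in which the tool goes at most 41.7 mm and 7.16 degrees, less where a joint would pass 70% of its speed; a pose out of reach is approached as far as the arm can. A call is refused whole if a number of a shift passes 4.17 or a number of a turn 7.16, either way. A call with a gripper value outside its range is refused whole. The fingers move at their own pace and stop on an object; "newtons" is the grip in N (left out, the last holds). Time passes only in rows, so rows that do not move let the fingers close. It gives the time, the measured TCP pose, the force and the opening at its end, in the units of the state.
- state(): the state, without advancing time (a new reading comes with each control period).
- snapshot(name): name is "scene" or "top" or "wrist"; returns a dict with "img" (400x640x3 uint8, red, green, blue), "intrinsics" (3x3 intrinsics, pixels), "position" and "rotation" of the camera in the world. Camera axes: x right, y up, looking along -z (the intrinsics and any distortion apply to the point x, -y, -z); pixel columns grow to the right and rows downward; lengths in m; the calibration is good to about 2 mm. A picture is of the moment at which its call begins. There is no depth.
- close_job(): hands the job in, once; it reports no verdict.
Trained networks look in the newest picture that a camera, given by its name, has taken for a name from the list of things; names that differ only in an ending like _2 or _b are one class to them, and where a whole thing is asked for, a point or a joint stands for the part that bears it (a point fixed in the world has none). Each returns a list of dicts, best first, with "score" (0 to 1); they miss things now and then, are a little off and sometimes report something else, mostly with a low value. They report only what shows in the picture. A call takes as long as a camera call. They do not tell look-alikes from the thing itself.
- search_frame(camera, thing): "box" ([left, top, width, height] in pixels, round what is visible of it).
The state is a dict: "clock": time; "joint_pos": joint angles; "joint_velocities": joint speeds; "joint_efforts": joint torques, N m; "eef_pos": TCP position; "eef_rot": TCP orientation; "force": force on the tool from outside, world axes, zero at the start; "torque": the same for the moment, N m; "grip_width": opening from 0.0 (shut) to 1.0 (fully open).
Only numpy, scipy, OpenCV 4.12 (cv2) and the standard library are available. Lean on these libraries where they do the work, as an engineer would, in place of code of your own. Each camera call takes 0.05 s, during which the arm holds its last target.

TASK

Take the black knurled bleed cap out of the blue parts bin and screw it clockwise onto the brass bleed port of the vacuum test fixture until it bottoms out against its stop. Then back it off a quarter turn and keep it gripped at that setting while I check the vacuum: finish still holding the cap, do not let go. Leave the other parts and tools where they lie.

Things in the scene. Friction and masses are not known exactly. Their poses are not given: they have to be found in the camera images.
- cap_mid (a point): Centre of the loose black bleed cap, on its axis half-way up: 20 mm above its rim, 20 mm below its flat top; z up the axis. A round cup, mouth down, 40 mm tall, about 120 g. Grip it by the knurled solid upper part (top 14 mm, 53 mm diameter). At the start it stands, at any yaw, on the bin's floor in one of three places about 90 mm apart; a collar and a foot have the other two.
- cap_line (a point): End of the white line painted right across the cap's top, on the cap's x axis, 25 mm from its centre and 40 mm above its rim. The skirt below the knurling is 50 mm outside, 42 mm inside, 26 mm deep. Inside it two lugs stand in from the wall at opposite sides on that same x axis, 6.5 mm above the rim, 2.5 mm thick.
- port_seat (a point): On the axis of the brass bleed port, an upright neck fixed on the fixture's front deck, at the seat: the flat shoulder, 54 mm diameter, that the cap's rim comes down on. z is up; the deck is 9 mm below. Bottomed out: the cap's centre 20 mm above this point, its lugs at hard stops, its white line along this point's x axis (either way round). A quarter turn back it is 2 to 4 mm higher, the line square to x.
- port_top (a point): Top of the neck, 26 mm above the seat. Core 25 mm diameter, its last 6 mm a cone down to 14 mm. Right-hand two-start thread, 38 mm over the ridges: the cap goes down 14 mm per turn clockwise seen from above, with about 2 mm play up and down and sideways; it turns easily and stays where it is let go. Once the lugs are under the ridges it cannot be pulled off.
- port_mark (a point): One of two orange marks at opposite sides of the shoulder, on the seat's x axis, 29 mm from the port's axis. Let a = yaw of cap less yaw of seat, in degrees, the same every half turn. Set down at a = 30 to 190 the lugs rest on the ridges, rim 5.5 + a x 14/360 mm above the seat; turned clockwise they slip under the ridge ends near a = 15, and reach the stops, rim on the seat, at a = -180.
- fixture: The test fixture, a fixed black box 300 x 440 mm, aluminium deck 72 mm above the bench; origin under its middle, x to its back. The port is at (-100, 75) mm on the deck; a gauge stands up 60 mm at (-106, -115) mm; the green board and its pins behind x = -40 mm stand at most 24 mm above the deck.
- bin: Blue open parts bin, fixed, 150 (x) x 300 (y) x 50 mm tall, walls and floor 4 mm; origin under its middle. It stands left or right in front of the robot; the tool tray stands on the other side.
- tray: Grey shallow tool tray, fixed, 150 (x) x 300 (y) x 22 mm tall, with a screwdriver and a small board in it; origin under its middle.
- collar_mid (a point): Bystander in the bin: middle of an aluminium collar 32 mm in diameter, 24 mm tall. Leave it.
- foot_mid (a point): Bystander in the bin: middle of a red round foot 38 mm in diameter, 22 mm tall. Leave it.
- screwdriver_grip (a point): Bystander in the tray: handle of a yellow screwdriver 180 mm long. Leave it.
- board: Bystander in the tray: small green circuit board 70 x 120 mm. Leave it.
- scanner: Bystander on the bench to the right: black and grey hand scanner. Leave it.
- mouse: Bystander on the bench to the right: black mouse. Leave it.
- reel: Bystander on the bench to the left: white component reel 178 mm in diameter lying flat. Leave it.
There are look-alikes about, which are no part of the job. Leave any red or turquoise look-alike of the part that bears cap_mid alone.

How it is judged:
On the way, in this order (a step that is already met when the one before it is completed fails the run):
1. the cap is lifted clear of the bin in the fingers (contact force between the fingers and cap above 1 N and height (world z) of cap_mid above 0.1 m), for 0.2 s.
2. the cap is screwed onto the port and bottomed out: rim on the seat, lugs at the stops (horizontal distance between cap_mid and port_seat below 0.004 m and z of cap_mid in the frame of port_seat between 0.018 and 0.0215 m and angle between the x axis of cap_mid and the x axis of port_seat, either way round below 0.16 rad), for 0.2 s.
At the end, for the whole second after the job is handed in: The cap is on the port's thread, backed off a quarter turn (within 23 degrees) from its stop, 0.5 to 5.5 mm above the bottomed position, centred within 4 mm, upright and still, and the fingers are still gripping it (over 1 N) (contact force between the fingers and cap above 1 N and angle between the x axis of cap_mid and the x axis of port_seat, either way round above 1.16 rad and z of cap_mid in the frame of port_seat between 0.0205 and 0.0255 m and horizontal distance between cap_mid and port_seat below 0.004 m and angle between cap_mid's own z axis and vertical below 0.12 rad and linear speed of cap below 0.02 m/s and angular speed of cap below 0.2 rad/s); the arm keeps its last pose, push and grip.
It fails at once if another part in the bin is moved more than 30 mm (distance of any of collar_mid, foot_mid from where it was at the start of the episode above 0.03 m).
It fails at once if a thing in the tray is moved more than 30 mm (distance of any of screwdriver_grip, board from where it was at the start of the episode above 0.03 m).
It fails at once if a thing on the bench is moved more than 30 mm (distance of any of scanner, mouse, reel from where it was at the start of the episode above 0.03 m).
It also fails if it takes over 66 s, if anything falls off the work surface, if the arm or the gripper's body presses on something with over 40 N, if the wrist force passes 120 N, or if a joint passes its speed limit or range.

## Working session

There is one attempt and no reset: what is moved stays moved. The work goes in short steps, Python scripts to look and compute and a tool call to move; the robot and the scene stay as the last step left them, time stands still between calls to the robot, and variables do not carry over. Pictures are saved under pics/ and viewed, and the job is handed in when it is done.

Besides the shell and the picture viewer there is one more tool, called after "Request:" by a JSON object that holds its "method" and its "body", one argument or row to a line. play_rows: Moves the arm, as the interface text tells. Its arguments: {"type":"object","properties":{"dp":{"type":"array","items":{"type":"array","items":{"type":"number"}}},"twist":{"type":"array","items":{"type":"number"}},"gripper":{"type":"array","items":{"type":"number"}},"newtons":{"type":"number"}},"required":["dp","twist","gripper"]}

```bash
mkdir -p pics; ls
cat > h.py <<'E'
import numpy as np, cv2, json
from plant import state, snapshot, close_job, search_frame, tip_reach
def snap(n,out=None):
    s=snapshot(n); 
    if out: cv2.imwrite('pics/'+out, cv2.cvtColor(np.asarray(s['img']),cv2.COLOR_RGB2BGR))
    np.savez('last_'+n+'.npz',**{k:np.asarray(v) for k,v in s.items()})
    return s
def load(n): return dict(np.load('last_'+n+'.npz'))
def ray(s,u,v):
    K=np.asarray(s['intrinsics']);d=np.linalg.solve(K,[u,v,1.0]); d=np.array([d[0],-d[1],-d[2]])
    return np.asarray(s['position']),np.asarray(s['rotation'])@d
def onz(s,u,v,z):
    p,d=ray(s,u,v); return p+d*(z-p[2])/d[2]
def proj(s,P):
    c=np.asarray(s['rotation']).T@(np.asarray(P)-np.asarray(s['position'])); q=np.asarray(s['intrinsics'])@np.array([c[0],-c[1],-c[2]]); return q[:2]/q[2]
E
python3 - <<'E'
from h import *
np.set_printoptions(precision=4,suppress=True)
for n in ['scene','top','wrist']:
    s=snap(n,n+'0.png'); print(n,[k for k in s],s['position'],s['rotation'],s['intrinsics'])
for n in ['scene','top']:
    for t in ['cap_mid','cap_line','port_seat','port_top','port_mark','fixture','bin','tray','collar_mid','foot_mid']:
        print(n,t,[(np.round(d['box']).astype(int).tolist(),round(d['score'],2)) for d in search_frame(n,t)][:4])
print(state(), tip_reach)
E
```

```text
pics
scene ['img', 'intrinsics', 'position', 'rotation'] [ 1.3128 -0.6768  1.1188] [0.8032 0.008  0.8564] [[446.6584   0.     323.8699]
 [  0.     446.6584 196.2064]
 [  0.       0.       1.    ]]
top ['img', 'intrinsics', 'position', 'rotation'] [ 0.4332 -0.0283  1.7506] [ 0.0596  0.0226 -1.5939] [[440.8327   0.     319.1598]
 [  0.     440.8327 203.1782]
 [  0.       0.       1.    ]]
wrist ['img', 'intrinsics', 'position', 'rotation'] [ 0.2016 -0.5165  0.384 ] [-0.2378  0.0017 -1.32  ] [[286.4519   0.     321.7479]
 [  0.     286.4519 198.9066]
 [  0.       0.       1.    ]]
scene cap_mid [([218, 202, 19, 17], 0.74), ([301, 196, 13, 18], 0.64), ([244, 226, 14, 20], 0.5), ([274, 220, 8, 12], 0.18)]
scene cap_line [([244, 226, 16, 16], 0.78), ([299, 199, 14, 14], 0.69), ([220, 201, 15, 17], 0.52)]
scene port_seat [([275, 198, 183, 148], 0.9), ([200, 308, 26, 31], 0.68)]
scene port_top [([275, 197, 183, 146], 0.83)]
scene port_mark [([135, 260, 51, 42], 0.65), ([274, 196, 185, 149], 0.57)]
scene fixture [([276, 200, 179, 145], 0.93)]
scene bin [([198, 195, 108, 81], 0.86), ([242, 226
[... 459 characters left out ...]
], 0.85)]
top fixture [([267, 93, 129, 95], 0.63)]
top bin [([341, 209, 84, 42], 0.66), ([249, 237, 44, 8], 0.53)]
top tray [([225, 209, 78, 48], 0.65), ([373, 222, 17, 17], 0.54)]
top collar_mid []
top foot_mid []
{'clock': 1.15, 'joint_pos': array([-1.3876,  0.2999,  1.521 ,  0.    ,  1.3207, -0.0666]), 'joint_velocities': array([ 0.0012, -0.0005, -0.0003, -0.0017,  0.0001,  0.0027]), 'joint_efforts': array([  0.0005, -53.1664, -35.2915,   0.0709,   0.0213,  -0.    ]), 'eef_pos': array([ 0.136 , -0.5329,  0.1968]), 'eef_rot': array([-3.1416,  0.    , -1.321 ]), 'force': array([ 0.5304, -0.5353, -0.8339]), 'torque': array([ 0.0163,  0.0475, -0.0432]), 'grip_width': 0.9958263099753824} 0.025
```

```bash
cat >> h.py <<'E'
from scipy.spatial.transform import Rotation as Rn
_load=load
def fix(s):
    s=dict(s); r=np.asarray(s['rotation'])
    if r.shape==(3,): s['rotation']=Rn.from_euler('xyz',r).as_matrix()
    return s
def load(n): return fix(_load(n))
_snap=snap
def snap(n,out=None): return fix(_snap(n,out))
def crop(s,x0,y0,x1,y1,k,out):
    im=cv2.cvtColor(np.asarray(s['img']),cv2.COLOR_RGB2BGR)[y0:y1,x0:x1]
    cv2.imwrite('pics/'+out,cv2.resize(im,None,fx=k,fy=k,interpolation=cv2.INTER_CUBIC))
E
python3 - <<'E'
from h import *
s=load('top'); print(onz(s,324,230,0.04),onz(s,382,230,0.04),onz(s,382,271,0.04), onz(s,330,140,0.08))
crop(s,210,80,450,300,3.3,'topcrop.png')
E
```

```text
[ 0.43161332 -0.00845392  0.04      ] [ 0.42644838 -0.23238554  0.04      ] [ 0.2693419  -0.22742692  0.04      ] [ 0.77491065 -0.04004488  0.08      ]
```

View pics/scene0.png

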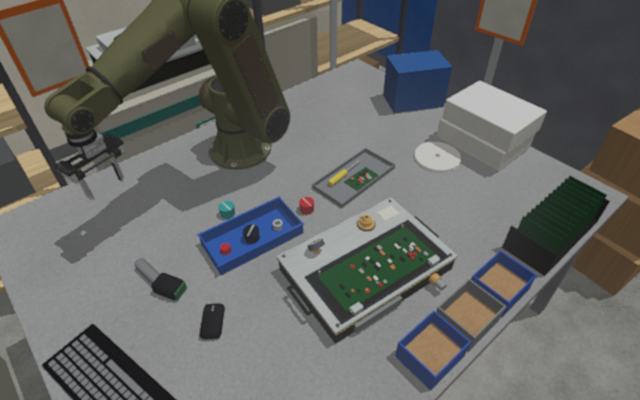

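View pics/topcrop.png

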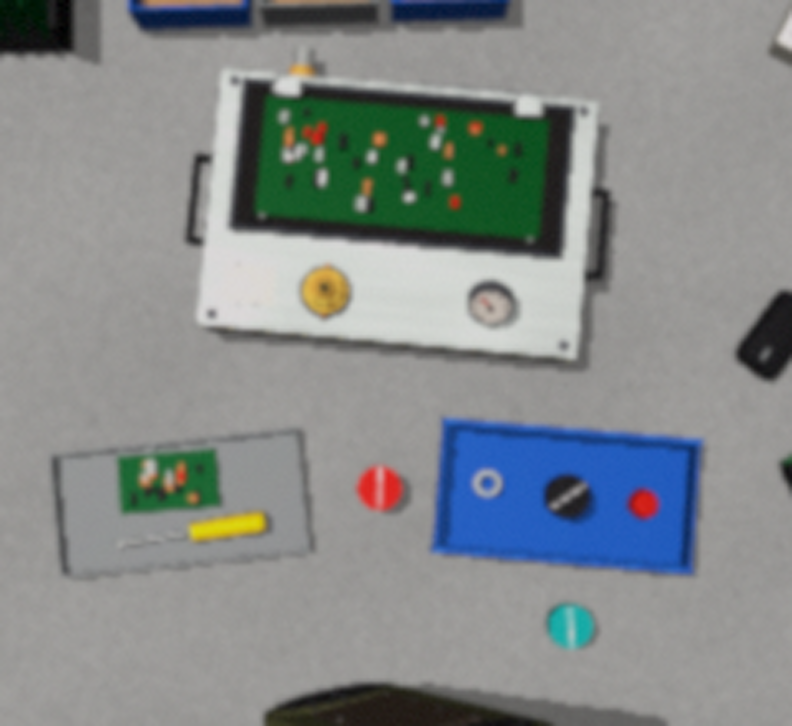

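Run:
```python
from h import *
np.set_printoptions(precision=4,suppress=True)
s=load('top'); f=lambda x,y:(210+x/3.3,80+y/3.3)
g=lambda x,y,z:onz(s,*f(x,y),z)
c=g(568,497,.044); print('cap',c); l=g(588,482,.044)-g(548,511,.044); print('line yaw',np.degrees(np.arctan2(l[1],l[0])))
print('collar',g(487,484,.028),'foot',g(643,503,.026),'red',g(381,489,.04),'turq',g(571,627,.04))
b=[g(445,420,.05),g(702,440,.05),g(692,573,.05),g(433,550,.05)]; print('bin',b,np.mean(b,0))
fx=[g(226,70,.072),g(597,101,.072),g(577,358,.072),g(197,325,.072)]; print('fix',fx,np.mean(fx,0)); e=fx[0]-fx[1]; print('fix yaw',np.degrees(np.arctan2(-e[0],e[1])), np.degrees(np.arctan2(*(fx[0]-fx[3])[[1,0]])))
print('port',g(326,291,.095),'gauge',g(492,304,.13))
e=b[0]-b[1];print('bin yaw',np.degrees(np.arctan2(-e[0],e[1])))
```

```text
cap [ 0.4241 -0.2323  0.044 ]
line yaw -55.51721885758934
collar [ 0.4415 -0.1394  0.028 ] foot [ 0.4149 -0.3223  0.026 ] red [ 0.4385 -0.0143  0.04  ] turq [ 0.2731 -0.2315  0.04  ]
bin [array([ 0.5173, -0.0911,  0.05  ]), array([ 0.4867, -0.3891,  0.05  ]), array([ 0.3331, -0.3719,  0.05  ]), array([ 0.3663, -0.0731,  0.05  ])] [ 0.4258 -0.2313  0.05  ]
fix [array([0.934 , 0.1558, 0.072 ]), array([ 0.8844, -0.2772,  0.072 ]), array([ 0.5841, -0.2444,  0.072 ]), array([0.6338, 0.1949, 0.072 ])] [ 0.7591 -0.0427  0.072 ]
fix yaw -6.539090103905292 -7.41834977115129
port [0.6664 0.0429 0.095 ] gauge [ 0.6419 -0.1441  0.13  ]
bin yaw -5.848666915859509
```

View pics/wrist0.png

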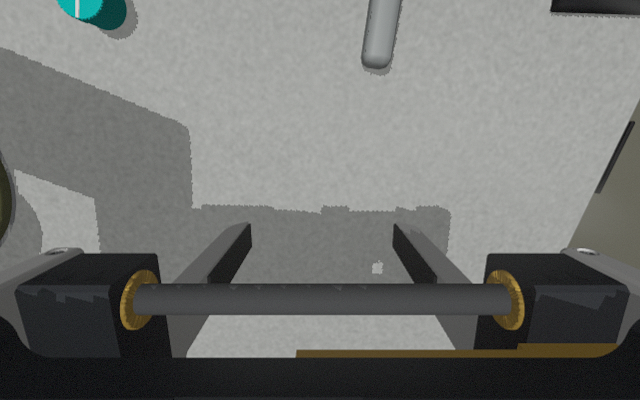

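Request:
{"method": "play_rows", "body": {
  "dp": [
    [2.05, 2.15, 0],
    [2.05, 2.15, 0],
    [2.05, 2.15, 0],
    [2.05, 2.15, 0],
    [2.05, 2.15, 0],
    [2.05, 2.15, 0],
    [2.05, 2.15, 0]
  ],
  "twist": [6.8, 6.8, 6.8, 6.8, 6.8, 6.8, 6.8],
  "gripper": [9.4, 9.4, 9.4, 9.4, 9.4, 9.4, 9.4]
}}

```text
clock: 1.73
eef_pos: [0.2802, -0.3813, 0.197]
eef_rot: [3.141, -0.0, -0.485]
force: [1.2, 0.0, -0.2]
grip_width: 1.004
```

Request:
{"method": "play_rows", "body": {
  "dp": [
    [2.05, 2.15, 0],
    [2.05, 2.15, 0],
    [2.05, 2.15, 0],
    [2.05, 2.15, 0],
    [2.05, 2.15, 0],
    [2.05, 2.15, 0],
    [2.05, 2.15, 0]
  ],
  "twist": [6.8, 6.8, 6.8, 6.8, 6.8, 6.8, 6.8],
  "gripper": [9.4, 9.4, 9.4, 9.4, 9.4, 9.4, 9.4]
}}

```text
clock: 2.32
eef_pos: [0.4238, -0.2307, 0.197]
eef_rot: [3.141, -0.0, 0.346]
force: [0.0, -0.1, 1.1]
grip_width: 1.0
```

Run:
```python
from h import *
np.set_printoptions(precision=4,suppress=True)
s=snap('wrist','wrist1.png'); t=state(); print(t['eef_pos'],t['eef_rot'],t['joint_pos'],t['clock'])
print(s['position'],'cap proj',proj(s,[.4241,-.2323,.044]))
print([(np.round(d['box'],1),round(d['score'],2)) for d in search_frame('wrist','cap_mid')][:4],[(np.round(d['box'],1),round(d['score'],2)) for d in search_frame('wrist','cap_line')][:4])
```

```text
[ 0.4262 -0.2279  0.197 ] [-3.1414 -0.0012  0.3575] [-0.5675  0.1504  1.7037  0.0011  1.2869 -0.9253] 2.3667
[ 0.4004 -0.1671  0.3846] cap proj [321.6847 188.3565]
[(array([185.1, 125.2,  52.6,  41.5]), 0.74), (array([303.6, 166.4,  39.1,  44.7]), 0.71), (array([377. ,   0.4,  55.9,  38.6]), 0.63), (array([431. ,   1.3, 208.9, 268.6]), 0.2)] [(array([182.6, 123.8,  52.5,  41.9]), 0.97), (array([299.4, 163.5,  46.6,  46.1]), 0.71), (array([377.8,   0. ,  53.4,  38.3]), 0.68)]
```

View pics/wrist1.png

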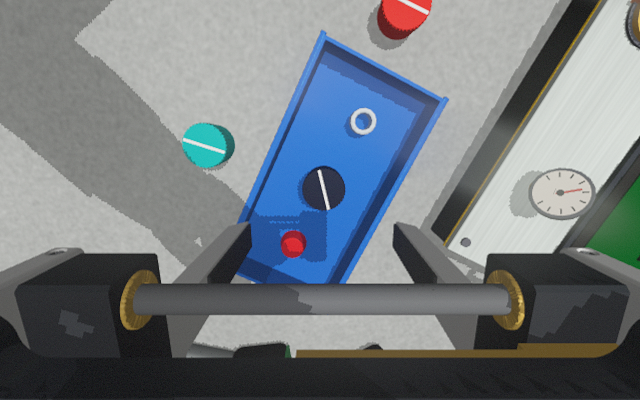

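Run:
```python
from h import *
np.set_printoptions(precision=4,suppress=True)
s=load('wrist'); im=np.asarray(s['img']).astype(int)
sub=im[150:225,290:360]; dark=(sub.max(2)<75); wh=(sub.min(2)>150)
n,lab,st,ce=cv2.connectedComponentsWithStats(wh.astype(np.uint8)); i=1+np.argmax(st[1:,4]); ys,xs=np.where(lab==i); xs=xs+290;ys=ys+150
P=np.array([onz(s,x,y,.044)[:2] for x,y in zip(xs,ys)]); c=P.mean(0); u,sv,vt=np.linalg.svd(P-c); d=vt[0]; pr=(P-c)@d
print('line',len(xs),c,'len',np.ptp(pr),'yaw',np.degrees(np.arctan2(d[1],d[0]))%180, 'mid', c+d*(pr.max()+pr.min())/2)
crop(s,285,150,365,225,7,'capcrop.png')
```

```text
line 135 [ 0.4265 -0.2329] len 0.04984629047472171 yaw 123.21453046150938 mid [ 0.4267 -0.2332]
```

View pics/capcrop.png

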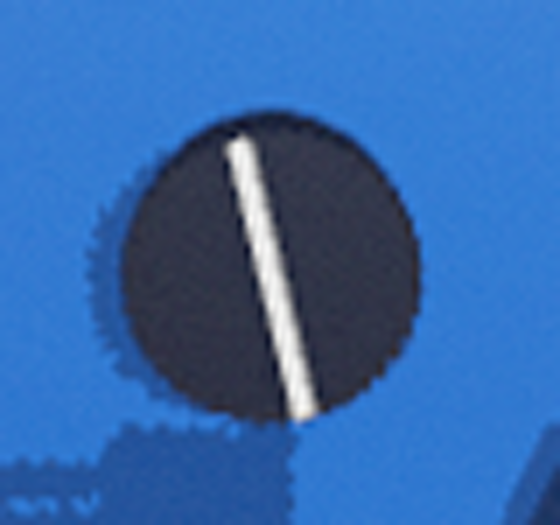

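Request:
{"method": "play_rows", "body": {
  "dp": [
    [0, 0, 0],
    [0, 0, -3],
    [0, 0, -3]
  ],
  "twist": [0, 0, 0],
  "gripper": [9.4, 9.4, 9.4]
}}

```text
clock: 2.72
eef_pos: [0.4229, -0.2333, 0.1372]
eef_rot: [3.139, -0.002, 0.338]
force: [1.4, -0.0, -1.1]
grip_width: 1.0
```

Request:
{"method": "play_rows", "body": {
  "dp": [
    [0.3, 0, -3],
    [0, 0, -3],
    [0, 0, -2],
    [0, 0, -1.3],
    [0, 0, 0]
  ],
  "twist": [0, 0, 0, 0, 0],
  "gripper": [9.4, 9.4, 9.4, 9.4, 9.4]
}}

```text
clock: 3.13
eef_pos: [0.424, -0.2321, 0.0414]
eef_rot: [-3.138, 0.003, 0.337]
force: [-0.3, -0.0, 0.4]
grip_width: 1.002
```

Run:
```python
from h import *
t=state(); print(t['eef_pos'],t['eef_rot'],t['force'])
s=snap('wrist','wrist2.png')
```

```text
[ 0.42400874 -0.23213299  0.04145   ] [-3.13824381e+00  2.73702215e-03  3.37404848e-01] [-0.32312875 -0.03135165  0.41679912]
```

View pics/wrist2.png

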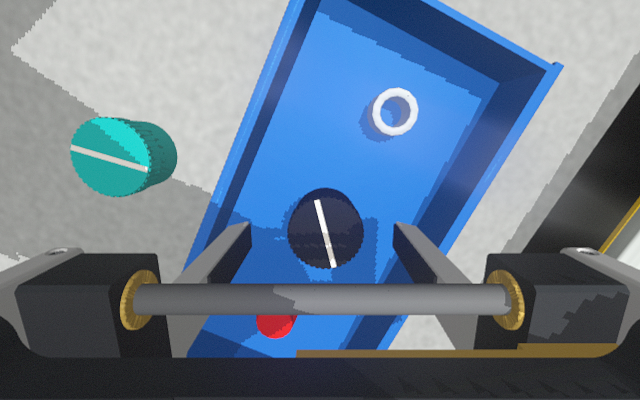

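Request:
{"method": "play_rows", "body": {
  "dp": [
    [0.1, 0, 0.1],
    [0, 0, 0],
    [0, 0, 0],
    [0, 0, 0],
    [0, 0, 0],
    [0, 0, 0],
    [0, 0, 0],
    [0, 0, 0]
  ],
  "twist": [0, 0, 0, 0, 0, 0, 0, 0],
  "gripper": [6.5, 5.5, 4.8, 4.8, 4.8, 4.8, 4.8, 4.8],
  "newtons": 30
}}

```text
clock: 3.85
eef_pos: [0.427, -0.2319, 0.0449]
eef_rot: [-3.142, -0.0, 0.341]
force: [0.5, 0.1, 0.0]
grip_width: 0.514
```

Run:
```python
from h import *
t=state(); print(t['eef_pos'],t['eef_rot'],t['force'],t['grip_width'])
s=snap('wrist','wrist3.png')
crop(s,180,150,460,350,2.8,'w3c.png')
```

```text
[ 0.42696348 -0.23188168  0.04489328] [-3.14159011e+00 -5.61493507e-06  3.40587159e-01] [0.54087281 0.09028888 0.03280829] 0.5141528343207785
```

View pics/w3c.png

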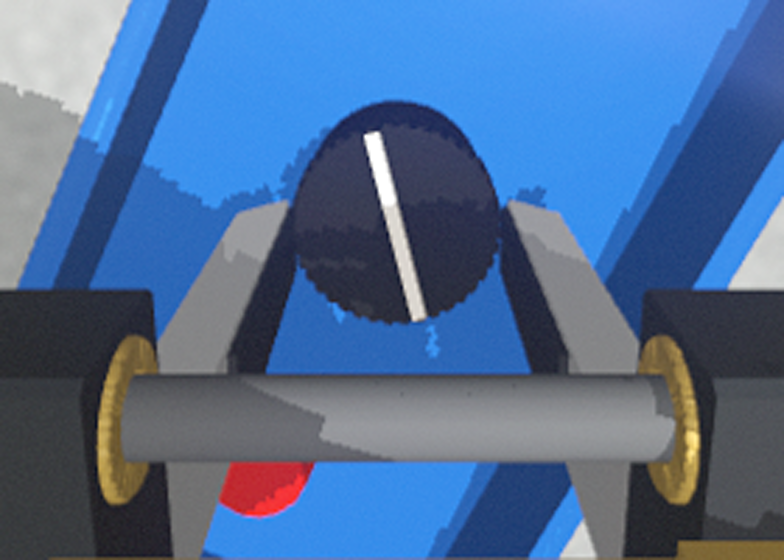

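Request:
{"method": "play_rows", "body": {
  "dp": [
    [0, 0, 0],
    [0, 0, 0],
    [0, 0, 0]
  ],
  "twist": [0, 0, 0],
  "gripper": [3.5, 3.5, 3.5],
  "newtons": 30
}}

```text
clock: 4.15
eef_pos: [0.427, -0.2319, 0.0448]
eef_rot: [-3.142, -0.0, 0.341]
force: [-1.2, -0.6, 0.5]
grip_width: 0.379
```

```bash
cat >> h.py <<'E'
def linefit(s,x0,y0,x1,y1,z,th=140):
    im=np.asarray(s['img']).astype(int); sub=im[y0:y1,x0:x1]; wh=(sub.min(2)>th)&(np.ptp(sub,axis=2)<40)
    n,lab,st,ce=cv2.connectedComponentsWithStats(wh.astype(np.uint8)); i=1+np.argmax(st[1:,4]); ys,xs=np.where(lab==i)
    P=np.array([onz(s,x+x0,y+y0,z)[:2] for x,y in zip(xs,ys)]); c=P.mean(0); d=np.linalg.svd(P-c)[2][0]; pr=(P-c)@d
    return c+d*(pr.max()+pr.min())/2, np.ptp(pr), np.degrees(np.arctan2(d[1],d[0]))%180, len(xs)
E
python3 - <<'E'
from h import *
s=snap('wrist','wrist4.png'); t=state(); print(t['eef_pos'],t['grip_width'],t['force'])
print(linefit(s,280,190,370,270,.044,110), linefit(load('wrist'),280,190,370,270,.044,140))
E
```

```text
[ 0.42693493 -0.2319191   0.04482407] 0.3737794809179254 [-0.28074091 -0.07443698 -0.28377252]
(array([ 0.45828706, -0.23273901]), np.float64(0.03807282003552383), np.float64(122.50621221241045), 505) (array([ 0.42655355, -0.23320713]), np.float64(0.05051041811122818), np.float64(123.21666406459195), 387)
```

Run:
```python
from h import *
s=load('wrist'); crop(s,180,150,460,350,2.8,'w4c.png')
for P in ([.4265,-.2332,.044],[.427,-.2319,.045],[.427,-.2319,.020]): print(proj(s,P))
s=snap('scene','scene4.png'); crop(s,180,150,330,290,5,'s4c.png')
```

```text
[320.93420328 231.2637482 ]
[322.24039256 230.31691709]
[322.17826957 219.31226213]
```

View pics/w4c.png

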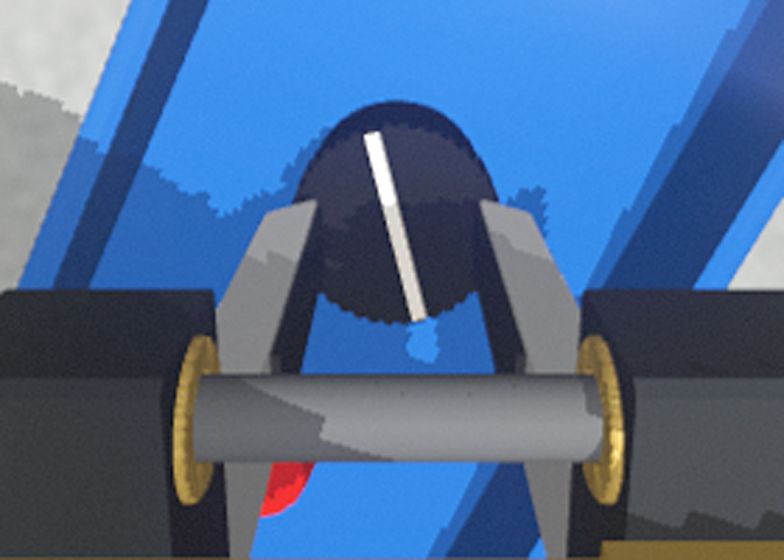

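View pics/s4c.png

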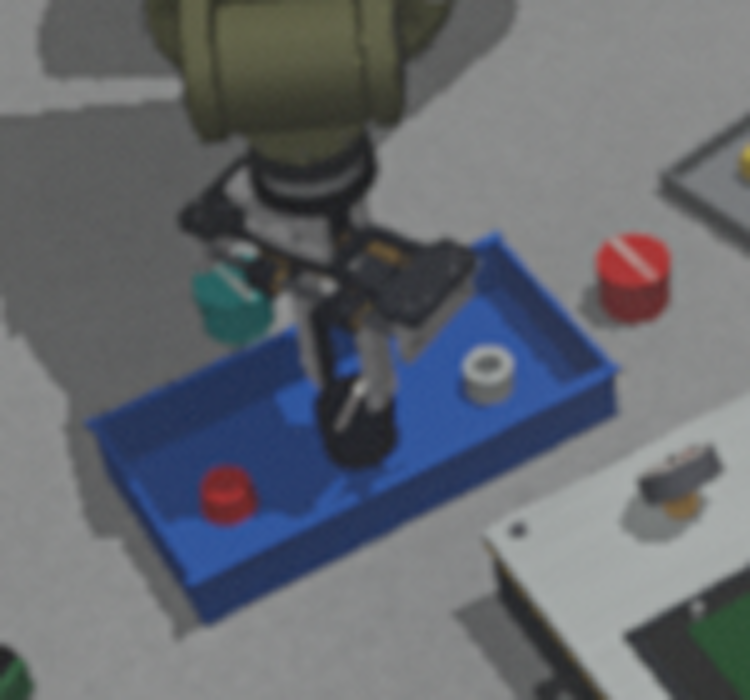

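Run:
```python
from h import *
s=load('scene'); w=load('wrist'); y=.3406; ex=np.array([np.cos(y),np.sin(y),0]); ey=np.array([np.sin(y),-np.cos(y),0])
def draw(s,x0,y0,x1,y1,k,out):
    im=cv2.cvtColor(np.asarray(s['img']),cv2.COLOR_RGB2BGR)[y0:y1,x0:x1]; im=cv2.resize(im,None,fx=k,fy=k,interpolation=cv2.INTER_CUBIC)
    for z,col in ((.020,(0,0,255)),(.045,(0,255,0)),(.070,(255,255,0))):
        for sx in (-1,1):
            a=[(proj(s,np.array([.427,-.2319,z])+ex*sx*.0175+ey*q)-[x0,y0])*k for q in (-.008,.008)]
            cv2.line(im,tuple(int(v) for v in a[0]),tuple(int(v) for v in a[1]),col,1)
    th=np.linspace(0,6.29,60); pts=np.array([(proj(s,[.4265+.0265*np.cos(t),-.2332+.0265*np.sin(t),.044])-[x0,y0])*k for t in th]).astype(int); cv2.polylines(im,[pts],False,(255,0,255),1)
    cv2.imwrite('pics/'+out,im)
draw(s,215,190,285,255,10,'ov_s.png'); draw(w,230,170,420,290,4,'ov_w.png')
```

```text
(no output)
```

View pics/ov_s.png

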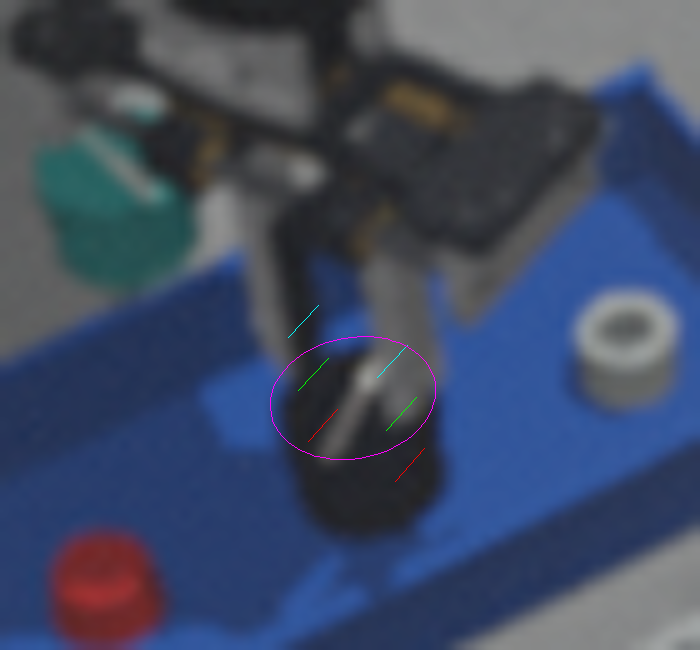

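View pics/ov_w.png

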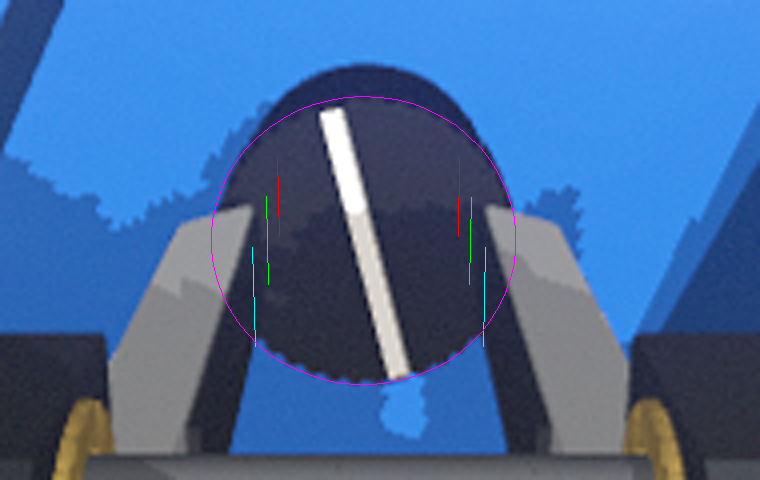

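Request:
{"method": "play_rows", "body": {
  "dp": [
    [0, 0, 0],
    [0, 0, 0],
    [0, 0, 0],
    [0, 0, 0],
    [0, 0, 0],
    [0, 0, -0.5],
    [0, 0, -0.5],
    [0, 0, -0.3]
  ],
  "twist": [0, 0, 0, 0, 0, 0, 0, 0],
  "gripper": [9.4, 9.4, 9.4, 9.4, 9.4, 9.4, 9.4, 9.4]
}}

```text
clock: 4.92
eef_pos: [0.4267, -0.2318, 0.031]
eef_rot: [-3.141, 0.0, 0.341]
force: [0.0, 0.1, 0.0]
grip_width: 0.908
```

Run:
```python
from h import *
s=snap('wrist','wrist5.png');t=state(); print(t['eef_pos'],t['eef_rot'],t['force'],t['grip_width'],s['position'],t['joint_pos'])
crop(s,180,150,460,350,2.8,'w5c.png')
```

```text
[ 0.42647823 -0.23162649  0.03061311] [-3.14036776e+00  9.24821461e-04  3.40509095e-01] [-0.48972034  0.36121484 -1.54065837] 0.9473101615086016 [ 0.40380486 -0.16815082  0.21863377] [-5.73036759e-01  3.74965933e-01  1.85400021e+00  2.04266880e-05
  9.14161241e-01 -9.13557770e-01]
```

View pics/w5c.png

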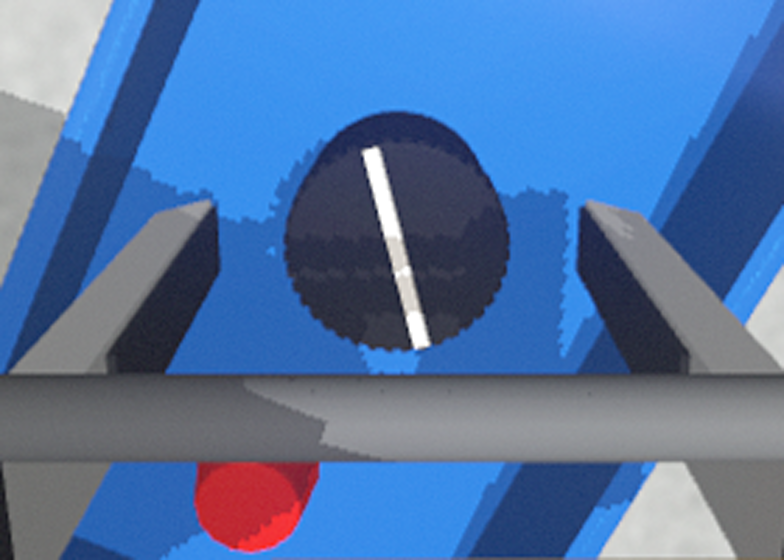

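Request:
{"method": "play_rows", "body": {
  "dp": [
    [0, 0, 0],
    [0, 0, -0.3],
    [0, 0, -0.3],
    [0, 0, 0]
  ],
  "twist": [0, 0, 0, 0],
  "gripper": [9.4, 9.4, 9.4, 9.4]
}}

```text
clock: 5.3
eef_pos: [0.4267, -0.2318, 0.0253]
eef_rot: [-3.141, 0.0, 0.341]
force: [-0.7, -0.1, -0.5]
grip_width: 0.998
```

Request:
{"method": "play_rows", "body": {
  "dp": [
    [0, 0, -0.3],
    [0, 0, -0.3],
    [0, 0, 0]
  ],
  "twist": [0, 0, 0],
  "gripper": [9.4, 9.4, 9.4]
}}

```text
clock: 5.55
eef_pos: [0.4267, -0.2317, 0.0193]
eef_rot: [-3.141, 0.0, 0.341]
force: [-0.2, 0.1, -0.9]
grip_width: 1.003
```

Run:
```python
from h import *
s=snap('wrist','wrist6.png');t=state(); print(t['eef_pos'],s['position'])
crop(s,180,150,460,350,2.8,'w6c.png')
s=snap('scene','scene6.png'); crop(s,215,190,285,255,10,'s6c.png')
```

```text
[ 0.42679921 -0.23180473  0.01952738] [ 0.40382926 -0.16816592  0.2069087 ]
```

View pics/w6c.png

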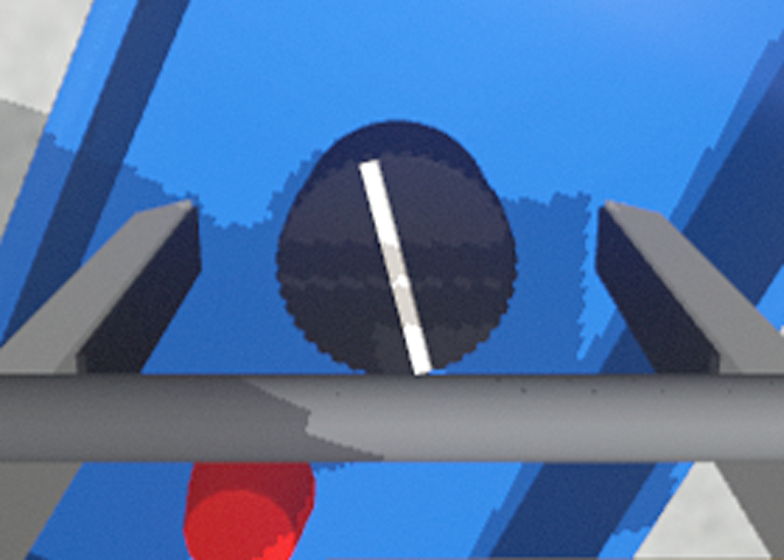

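View pics/s6c.png

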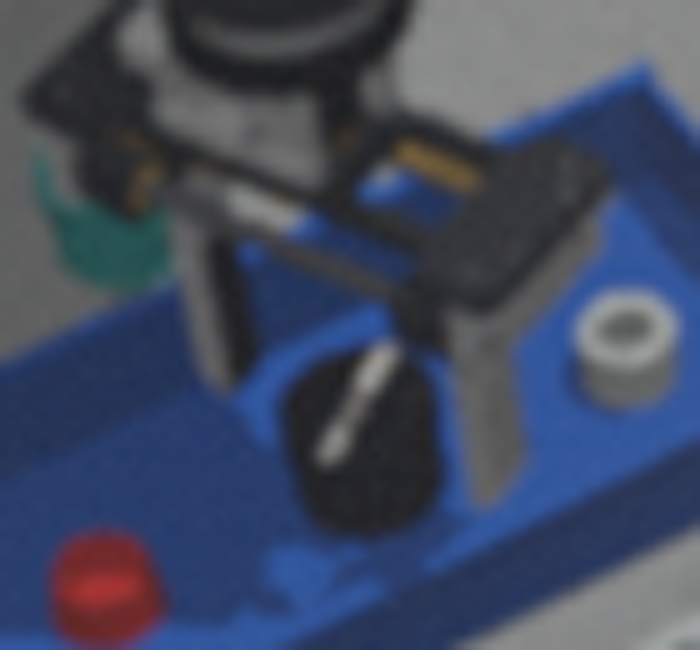

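Run:
```python
from h import *
np.set_printoptions(precision=1,suppress=True)
s=load('scene'); w=load('wrist'); y=.3406; ex=np.array([np.cos(y),np.sin(y),0]); ey=np.array([np.sin(y),-np.cos(y),0])
for z in (.00,.01,.02,.03,.04,.05):
    o=np.array([.4267,-.2318,z])
    print(z,[ (proj(s,o+ex*sx*.047+ey*q)-[215,190])*10 for sx in(-1,1) for q in (-.008,.008)], [(proj(w,o+ex*sx*.047+ey*q)-[180,150])*2.8 for sx in(-1,1) for q in (-.008,.008)])
```

```text
0.0 [array([273.4, 416.5]), array([244.1, 448.1]), array([505. , 521.9]), array([476.6, 555. ])] [array([222.7, 171.8]), array([225.6, 228.2]), array([573.2, 172.2]), array([570.1, 228.6])]
0.01 [array([269.3, 396.5]), array([239.9, 428.2]), array([501.9, 502. ]), array([473.4, 535.1])] [array([214.4, 182.7]), array([217.7, 241.5]), array([581.5, 183. ]), array([578.1, 241.8])]
0.02 [array([265.2, 376.3]), array([235.6, 408. ]), array([498.9, 481.8]), array([470.2, 515. ])] [array([205.4, 194.5]), array([208.9, 256. ]), array([590.7, 194.9]), array([587. , 256.4])]
0.03 [array([261.1, 355.9]), array([231.3, 387.6]), array([495.8, 461.5]), array([466.9, 494.7])] [array([195.4, 207.7]), array([199.3, 272. ]), array([600.8, 208. ]), array([596.7, 272.4])]
0.04 [array([256.9, 335.4]), array([227. , 367.1]), array([492.6, 440.9]), array([463.6, 474.1])] [array([184.2, 222.3]), array([188.6, 289.8]), array([612. , 222.6]), array([607.5, 290.2])]
0.05 [array([252.7, 314.6]), array([222.6, 346.3]), array([489.5, 420.2]), array([460.3, 453.4])] [array([171.8, 238.5]), array([176.7, 309.6]), array([624.6, 239. ]), array([619.5, 310. ])]
```

Request:
{"method": "play_rows", "body": {
  "dp": [
    [0, -0.1, -0.3],
    [0, 0, -0.3],
    [0, 0, -0.2],
    [0, 0, 0]
  ],
  "twist": [0, 0, 0, 0],
  "gripper": [9.4, 9.4, 9.4, 9.4]
}}

```text
clock: 5.98
eef_pos: [0.4267, -0.2328, 0.0113]
eef_rot: [-3.141, 0.0, 0.341]
force: [0.2, 0.1, -0.0]
grip_width: 1.005
```

Request:
{"method": "play_rows", "body": {
  "dp": [
    [0, 0, 0],
    [0, 0, 0],
    [0, 0, 0],
    [0, 0, 0],
    [0, 0, 0],
    [0, 0, 0],
    [0, 0, 0],
    [0, 0, 0]
  ],
  "twist": [0, 0, 0, 0, 0, 0, 0, 0],
  "gripper": [6.5, 6, 5, 4.5, 4.5, 4.5, 4.5, 4.5],
  "newtons": 30
}}

```text
clock: 6.65
eef_pos: [0.427, -0.233, 0.0119]
eef_rot: [3.141, -0.0, 0.341]
force: [0.3, -0.1, 0.7]
grip_width: 0.557
```

Request:
{"method": "play_rows", "body": {
  "dp": [
    [0, 0, 0.5],
    [0, 0, 1],
    [0, 0, 2],
    [0, 0, 2.5],
    [0, 0, 2.5],
    [0, 0, 2.5],
    [0, 0, 2.5],
    [0, 0, 1.5]
  ],
  "twist": [0, 0, 0, 0, 0, 0, 0, 0],
  "gripper": [4.5, 4.5, 4.5, 4.5, 4.5, 4.5, 4.5, 4.5]
}}

```text
clock: 7.32
eef_pos: [0.4274, -0.2332, 0.1654]
eef_rot: [3.139, -0.002, 0.341]
force: [-0.0, 0.2, -1.5]
grip_width: 0.557
```

Request:
{"method": "play_rows", "body": {
  "dp": [
    [0, 0, 0],
    [0, 0, 0],
    [0, 0, 0]
  ],
  "twist": [0, 0, 0],
  "gripper": [4.5, 4.5, 4.5]
}}

```text
clock: 7.57
eef_pos: [0.4265, -0.2326, 0.1609]
eef_rot: [-3.14, 0.001, 0.341]
force: [-0.2, 0.1, -0.7]
grip_width: 0.562
```

Run:
```python
from h import *
s=snap('wrist','wrist7.png');t=state(); print(t['eef_pos'],t['eef_rot'],t['joint_pos'],t['grip_width'],t['force'])
crop(s,180,150,460,350,2.8,'w7c.png')
z=t['eef_pos'][2]+.044-.012
print(linefit(s,280,200,370,285,z,110),linefit(s,280,200,370,285,z,140))
```

```text
[ 0.42643972 -0.23259322  0.1606835 ] [-3.14003318e+00  1.20076513e-03  3.40553370e-01] [-5.74746705e-01  1.92929245e-01  1.74205248e+00 -1.41187897e-06
  1.20857912e+00 -9.15298637e-01] 0.5554390487457197 [ 0.20893549 -0.07583773 -1.76248455]
(array([ 0.42557895, -0.23197605]), np.float64(0.047970656261917044), np.float64(123.16891037986767), 519) (array([ 0.42544301, -0.2318919 ]), np.float64(0.04741520709190178), np.float64(123.010835569139), 474)
```

View pics/wrist7.png

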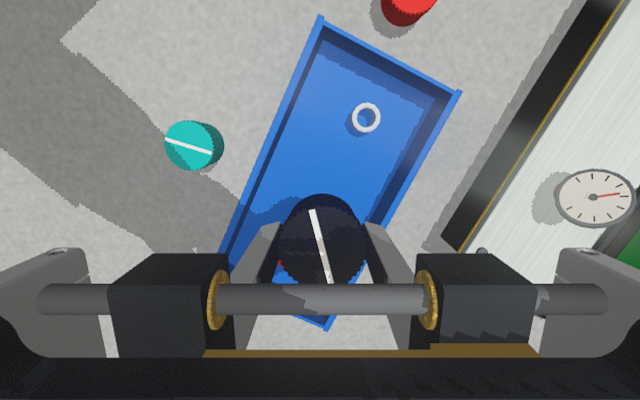

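Request:
{"method": "play_rows", "body": {
  "dp": [
    [1.5, 1, 0.5],
    [3, 2, 0.5],
    [3, 2, 0],
    [3, 2, 0],
    [3, 2, 0],
    [3, 2, 0],
    [3, 2, 0],
    [3, 2, 0]
  ],
  "twist": [0, 0, 0, 0, 0, 0, 0, 0],
  "gripper": [4.5, 4.5, 4.5, 4.5, 4.5, 4.5, 4.5, 4.5]
}}

```text
clock: 8.28
eef_pos: [0.6528, -0.0815, 0.1701]
eef_rot: [-3.14, 0.002, 0.341]
force: [0.6, -1.1, -0.3]
grip_width: 0.555
```

Request:
{"method": "play_rows", "body": {
  "dp": [
    [3, 2, 0],
    [2, 1.2, 0],
    [0, 0, 0],
    [0, 0, 0]
  ],
  "twist": [0, 0, 0, 0],
  "gripper": [4.5, 4.5, 4.5, 4.5]
}}

```text
clock: 8.62
eef_pos: [0.7018, -0.0501, 0.1693]
eef_rot: [-3.14, 0.003, 0.342]
force: [-0.7, -1.3, -1.8]
grip_width: 0.558
```

Run:
```python
from h import *
s=snap('wrist','wrist8.png');t=state(); print(t['eef_pos'],t['eef_rot'],t['joint_pos'],t['grip_width'],t['force'])
print(proj(s,[.667,.043,.107]),proj(s,[.667,.043,.081]))
for n in('port_top','port_seat','port_mark'): print(n,[(np.round(d['box'],1),round(d['score'],2)) for d in search_frame('wrist',n)][:4])
```

```text
[ 0.70136109 -0.05092651  0.16999589] [-3.14051775e+00  2.48635150e-03  3.40878920e-01] [-1.24492816e-01  6.76431848e-01  1.03395470e+00 -1.56634416e-04
  1.43391042e+00 -4.65348816e-01] 0.5552350689266982 [ 0.40751982  0.52511068 -1.55008031]
[320.51826041  89.98055765] [320.71492005  93.86016798]
port_top [(array([202.5,   3.3, 435.2, 346.2]), 0.6)]
port_seat [(array([199.5,   2.5, 440.5, 347.3]), 0.74)]
port_mark [(array([201.5,   0. , 438.5, 347.7]), 0.8)]
```

View pics/wrist8.png

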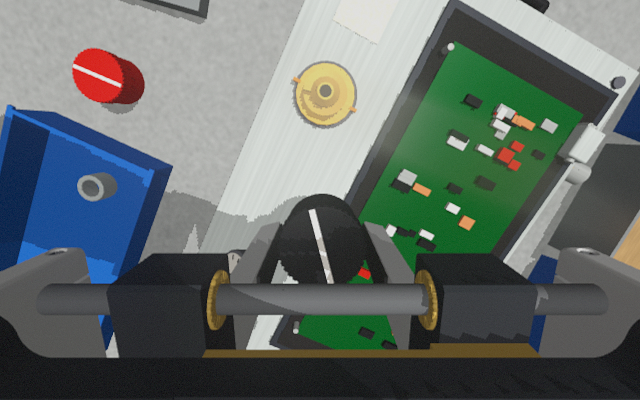

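Run:
```python
from h import *
s=load('wrist'); crop(s,280,50,370,140,7,'port.png')
```

```text
(no output)
```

View pics/port.png

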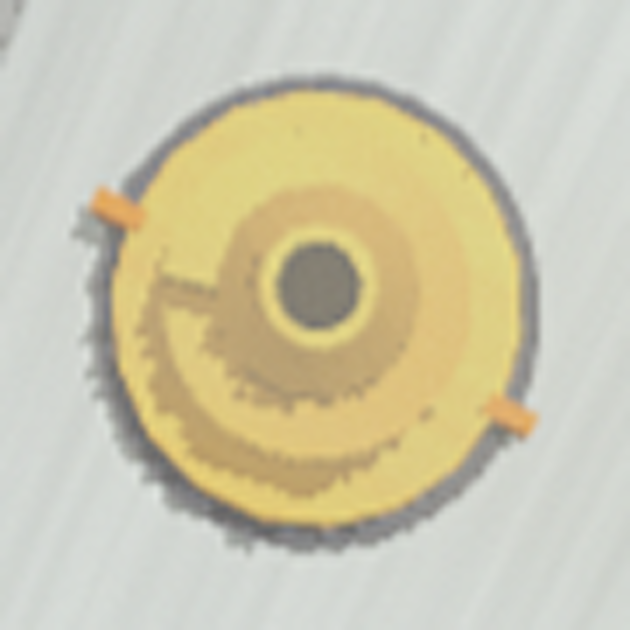

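Run:
```python
from h import *
s=load('wrist'); g=lambda x,y,z:onz(s,280+(x+.5)/7-.5,50+(y+.5)/7-.5,z)
a=g(119,210,.081);b=g(511,417,.081); d=b-a; print(a,b,(a+b)/2,np.hypot(*d[:2]),np.degrees(np.arctan2(d[1],d[0])))
print('shoulder',g(317,307,.081),'diam',np.linalg.norm(g(112,308,.081)-g(522,308,.081)),'top',g(318,286,.107))
im=np.asarray(s['img'])[50:140,280:370].astype(int); o=(im[...,0]>200)&(im[...,1]<185)&(im[...,2]<120)
n,l,st,ce=cv2.connectedComponentsWithStats(o.astype(np.uint8)); print(st[1:,4],ce[1:]*7)
```

```text
[0.64243443 0.04715664 0.081     ] [0.69910261 0.04032047 0.081     ] [0.67076852 0.04373856 0.081     ] 0.057079039320254404 -6.878638097316171
shoulder [0.67042685 0.04461608 0.081     ] diam 0.05331720593547395 top [0.67058884 0.04391083 0.107     ]
[24  1  3  2  1  1  1  1  1  1  1 17  1  1  1  2  3  2  1  1  1] [[117.83333333 207.08333333]
 [259.         210.        ]
 [238.         235.66666667]
 [388.5        297.5       ]
 [385.         315.        ]
 [406.         322.        ]
 [364.         385.        ]
 [133.         399.        ]
 [189.         392.        ]
 [294.         399.        ]
 [350.         392.        ]
 [505.64705882 411.35294118]
 [224.         427.        ]
 [238.         434.        ]
 [392.         434.        ]
 [269.5        448.        ]
 [301.         455.        ]
 [325.5        455.        ]
 [259.         511.        ]
 [357.         511.        ]
 [329.         518.        ]]
```

Request:
{"method": "play_rows", "body": {
  "dp": [
    [-0.4, 1.2, 0],
    [-0.4, 1.2, 0],
    [-0.4, 1.2, 0],
    [-0.4, 1.2, 0],
    [-0.4, 1.2, 0],
    [-0.4, 1.2, 0],
    [-0.4, 1.2, 0],
    [-0.3, 1.1, 0]
  ],
  "twist": [6.8, 6.8, 6.8, 6.8, 6.8, 6.8, 6.8, 6.8],
  "gripper": [4.5, 4.5, 4.5, 4.5, 4.5, 4.5, 4.5, 4.5]
}}

```text
clock: 9.48
eef_pos: [0.6703, 0.044, 0.1723]
eef_rot: [3.141, -0.0, 1.295]
force: [0.2, 0.0, -1.1]
grip_width: 0.554
```

Request:
{"method": "play_rows", "body": {
  "dp": [
    [0, 0, 0],
    [0, 0, 0],
    [0, 0, 0],
    [0, 0, 0],
    [0, 0, 0],
    [0, 0, 0],
    [0, 0, 0],
    [0, 0, 0]
  ],
  "twist": [6.8, 6.8, 6.8, 6.8, 6.8, 6.8, 0, 0],
  "gripper": [4.5, 4.5, 4.5, 4.5, 4.5, 4.5, 4.5, 4.5]
}}

```text
clock: 10.15
eef_pos: [0.6707, 0.0435, 0.1722]
eef_rot: [3.141, 0.0, 1.998]
force: [0.4, 0.6, -1.7]
grip_width: 0.554
```

Run:
```python
from h import *
s=snap('wrist','wrist9.png');t=state(); print(t['eef_pos'],t['eef_rot'],t['joint_pos'],t['grip_width'],t['force'])
z=t['eef_pos'][2]+.032
print(linefit(s,280,200,370,285,z,110),linefit(s,280,200,370,285,z,140))
s=snap('scene','scene9.png'); crop(s,290,160,460,300,4.5,'s9c.png')
```

```text
[0.67077228 0.04362158 0.17214681] [3.14129842e+00 1.36801845e-04 1.99717438e+00] [ 1.04671406e-02  5.96434334e-01  1.15533790e+00 -6.36737855e-06
  1.38949600e+00 -1.98670611e+00] 0.5583661250803458 [-0.54188972  0.21724868 -1.7386133 ]
(array([0.66956933, 0.04249869]), np.float64(0.047859991659166115), np.float64(38.248290720411184), 507) (array([0.66959176, 0.042467  ]), np.float64(0.047582102828659795), np.float64(38.39859418602371), 457)
```

View pics/s9c.png

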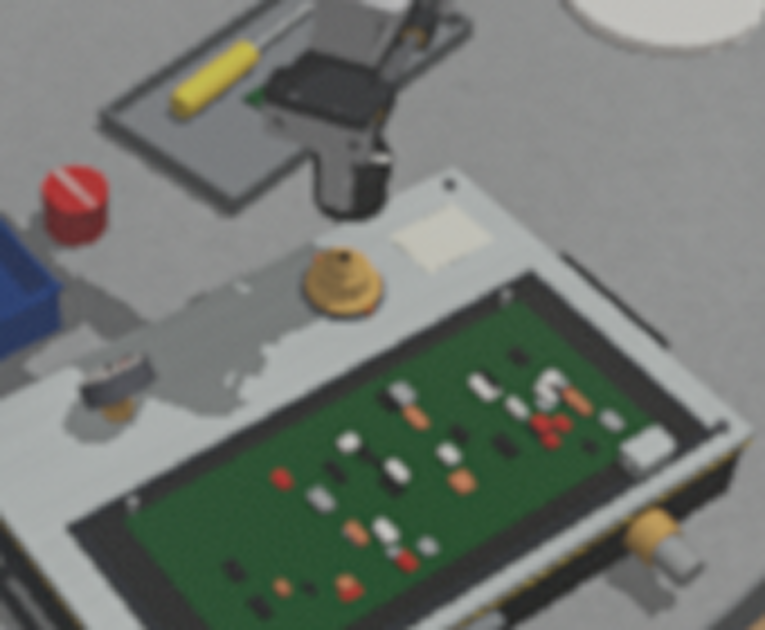

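View pics/wrist9.png

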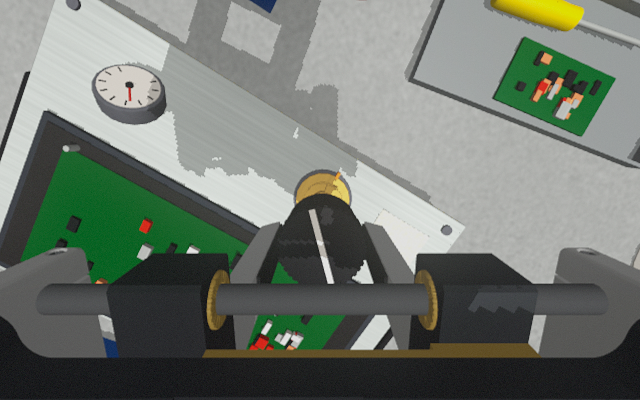

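Run:
```python
from h import *
s=load('wrist'); x0,y0,k=270,150,7
im=cv2.cvtColor(np.asarray(s['img']),cv2.COLOR_RGB2BGR)[y0:230,x0:375]; im=cv2.resize(im,None,fx=k,fy=k,interpolation=cv2.INTER_CUBIC)
C=np.array([.6706,.0440]); yw=np.radians(-6.9)
def circ(r,z,col):
    p=np.array([(proj(s,[C[0]+r*np.cos(t),C[1]+r*np.sin(t),z])-[x0,y0]+.5)*k for t in np.linspace(0,6.29,80)]).astype(int); cv2.polylines(im,[p],False,col,1)
circ(.027,.081,(255,0,255))
for sg in(-1,1):
    q=((proj(s,[C[0]+sg*.029*np.cos(yw),C[1]+sg*.029*np.sin(yw),.081])-[x0,y0]+.5)*k).astype(int); cv2.circle(im,tuple(int(v) for v in q),5,(255,0,0),1)
cv2.imwrite('pics/ov9.png',im)
```

```text
(no output)
```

View pics/ov9.png

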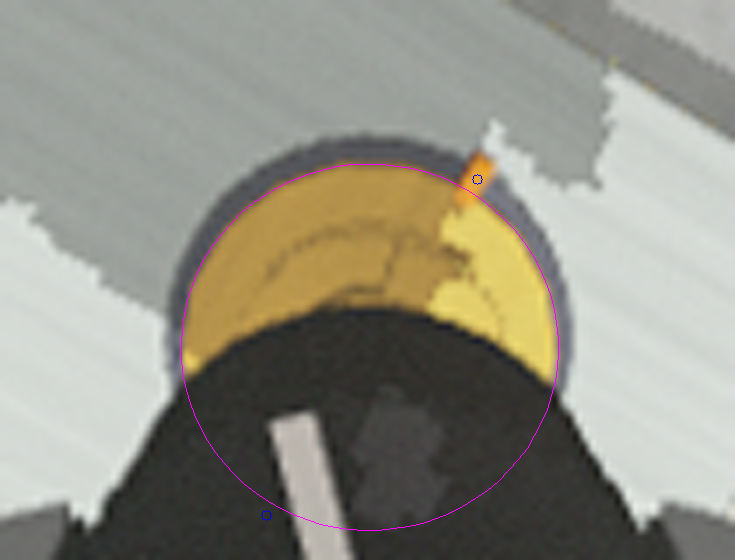

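Request:
{"method": "play_rows", "body": {
  "dp": [
    [0, 0, -1],
    [0, 0, -1.5],
    [0, 0, -1],
    [0, 0, -0.5],
    [0, 0, -0.5],
    [0, 0, -0.5],
    [0, 0, -0.5],
    [0, 0, 0]
  ],
  "twist": [0, 0, 0, 0, 0, 0, 0, 0],
  "gripper": [4.5, 4.5, 4.5, 4.5, 4.5, 4.5, 4.5, 4.5]
}}

```text
clock: 10.92
eef_pos: [0.6707, 0.0441, 0.1159]
eef_rot: [-3.141, -0.0, 2.002]
force: [-0.6, -0.0, -0.4]
grip_width: 0.555
```

Request:
{"method": "play_rows", "body": {
  "dp": [
    [0, 0, -0.4],
    [0, 0, -0.4],
    [0, 0, -0.4],
    [0, 0, 0]
  ],
  "twist": [0, 0, 0, 0],
  "gripper": [4.5, 4.5, 4.5, 4.5]
}}

```text
clock: 11.25
eef_pos: [0.6706, 0.0441, 0.1038]
eef_rot: [-3.14, -0.0, 2.002]
force: [0.3, 0.4, -1.3]
grip_width: 0.555
```

Request:
{"method": "play_rows", "body": {
  "dp": [
    [0, 0, -0.2],
    [0, 0, -0.2],
    [0, 0, -0.2],
    [0, 0, 0]
  ],
  "twist": [0, 0, 0, 0],
  "gripper": [4.5, 4.5, 4.5, 4.5]
}}

```text
clock: 11.58
eef_pos: [0.6708, 0.0441, 0.0984]
eef_rot: [-3.141, -0.0, 2.002]
force: [-0.8, -0.3, -1.9]
grip_width: 0.556
```

Request:
{"method": "play_rows", "body": {
  "dp": [
    [0, 0, -0.1],
    [0, 0, -0.1],
    [0, 0, 0]
  ],
  "twist": [0, 0, 0],
  "gripper": [4.5, 4.5, 4.5]
}}

```text
clock: 11.83
eef_pos: [0.6709, 0.0441, 0.0967]
eef_rot: [-3.141, -0.0, 2.002]
force: [0.5, -0.0, -0.5]
grip_width: 0.556
```

Request:
{"method": "play_rows", "body": {
  "dp": [
    [0, 0, -0.1],
    [0, 0, -0.1],
    [0, 0, 0]
  ],
  "twist": [0, 0, 0],
  "gripper": [4.5, 4.5, 4.5]
}}

```text
clock: 12.08
eef_pos: [0.6713, 0.0441, 0.0958]
eef_rot: [3.14, 0.001, 2.002]
force: [-2.0, -1.4, 5.1]
grip_width: 0.558
```

Run:
```python
from h import *
s=snap('scene','scene10.png'); crop(s,330,180,410,250,9,'s10c.png'); t=state(); print(t['eef_pos'],t['force'],t['torque'])
```

```text
[0.6712976  0.04413654 0.09579914] [-1.62744137  0.77011695  4.33888709] [ 0.09815594  0.24458665 -0.02708723]
```

View pics/s10c.png

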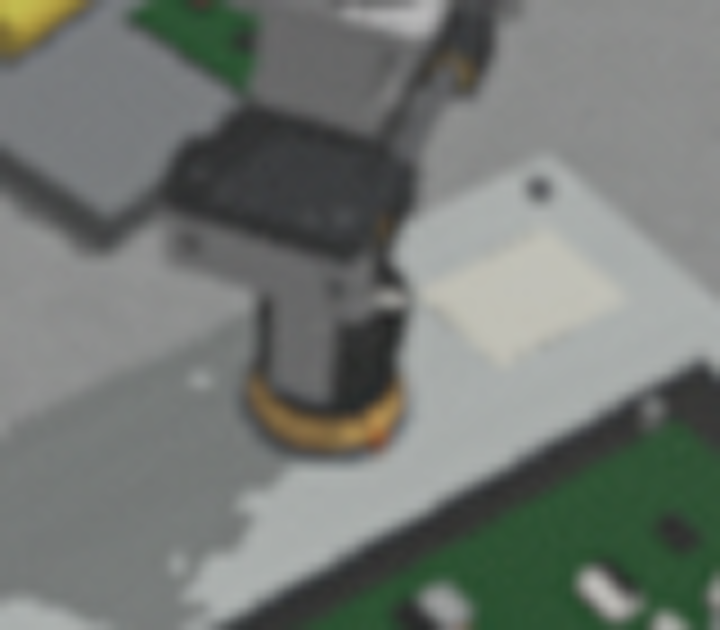

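Request:
{"method": "play_rows", "body": {
  "dp": [
    [0, 0, -0.02],
    [0, 0, -0.02],
    [0, 0, -0.02],
    [0, 0, -0.02]
  ],
  "twist": [-7, -7, -7, -7],
  "gripper": [4.5, 4.5, 4.5, 4.5]
}}

```text
clock: 12.47
eef_pos: [0.6714, 0.044, 0.0949]
eef_rot: [3.14, 0.0, 1.507]
force: [-0.8, -0.6, 3.1]
grip_width: 0.56
```

Request:
{"method": "play_rows", "body": {
  "dp": [
    [0, 0, -0.03],
    [0, 0, -0.03],
    [0, 0, -0.03],
    [0, 0, -0.03]
  ],
  "twist": [-7, -7, -7, -7],
  "gripper": [4.5, 4.5, 4.5, 4.5]
}}

```text
clock: 12.8
eef_pos: [0.6714, 0.044, 0.0937]
eef_rot: [3.14, -0.001, 1.019]
force: [-0.5, 1.0, 3.2]
grip_width: 0.556
```

```bash
cat > chk.py <<'E'
import sys
from h import *
s=snap('wrist',sys.argv[1]+'.png');t=state(); z=t['eef_pos'][2]+.032
print('eef',t['eef_pos'],'toolyaw',np.degrees(t['eef_rot'][2]),'q6',t['joint_pos'][5],'F',t['force'],'T',t['torque'],'grip',t['grip_width'],t['clock'])
for th in (110,140):
    m,L,y,n=linefit(s,280,200,370,285,z,th); print('line',m,L,'yaw',y,'a',(y+6.9+90)%180-90, n)
E
python3 chk.py w11
```

```text
eef [0.67145401 0.04407176 0.0936835 ] toolyaw 57.82219677689541 q6 -0.9980543225835516 F [ 0.29511721 -0.16202504  4.9646777 ] T [ 0.05481493 -0.18942034  0.00516213] grip 0.5573886297453216 12.85
line [0.67000995 0.0440453 ] 0.04770839410104189 yaw 162.17599717936375 a -10.924002820636247 476
line [0.66973511 0.04403148] 0.04692502565723443 yaw 162.17740123799933 a -10.922598762000689 420
```

Request:
{"method": "play_rows", "body": {
  "dp": [
    [0, 0, -0.03],
    [0, 0, -0.02],
    [0, 0, -0.03],
    [0, 0, -0.03],
    [0, 0, -0.02],
    [0, 0, -0.03],
    [0, 0, -0.03],
    [0, 0, -0.02]
  ],
  "twist": [-7, -7, -7, -7, -7, -7, -7, -7],
  "gripper": [4.5, 4.5, 4.5, 4.5, 4.5, 4.5, 4.5, 4.5]
}}

```text
clock: 13.52
eef_pos: [0.6714, 0.0441, 0.0915]
eef_rot: [3.142, -0.002, 0.045]
force: [0.2, 0.6, 4.0]
grip_width: 0.559
```

Request:
{"method": "play_rows", "body": {
  "dp": [
    [0, 0, -0.03],
    [0, 0, -0.02],
    [0, 0, -0.03],
    [0, 0, -0.03],
    [0, 0, -0.02],
    [0, 0, -0.03]
  ],
  "twist": [-7, -7, -7, -7, -7, -7],
  "gripper": [4.5, 4.5, 4.5, 4.5, 4.5, 4.5]
}}

```text
clock: 14.02
eef_pos: [0.6714, 0.0441, 0.0899]
eef_rot: [-3.141, -0.001, -0.688]
force: [0.5, -0.2, 3.3]
grip_width: 0.558
```

```bash
python3 chk.py w12
```

```text
eef [0.67137843 0.04407698 0.08982511] toolyaw -39.99610242557418 q6 0.7091979905008775 F [ 0.51636436 -0.43582749  5.36255777] T [-0.00925625 -0.02992923 -0.09305718] grip 0.5592334973947054 14.0667
line [0.67172028 0.04487562] 0.04792531668700617 yaw 64.34174910191554 a 71.24174910191556 524
line [0.67179701 0.04505143] 0.04700813133334248 yaw 64.21431404142464 a 71.11431404142465 468
```

Request:
{"method": "play_rows", "body": {
  "dp": [
    [0, 0, -0.03],
    [0, 0, -0.03],
    [0, 0, -0.02],
    [0, 0, -0.03],
    [0, 0, 0],
    [0, 0, 0]
  ],
  "twist": [-7, -7, -7, -7, -7, -7],
  "gripper": [4.5, 4.5, 4.5, 4.5, 4.5, 4.5]
}}

```text
clock: 14.57
eef_pos: [0.6714, 0.0441, 0.0889]
eef_rot: [-3.14, -0.0, -1.419]
force: [0.6, -1.1, 5.3]
grip_width: 0.553
```

Request:
{"method": "play_rows", "body": {
  "dp": [
    [0, 0, 0],
    [0, 0, 0],
    [0, 0, 0],
    [0, 0, 0]
  ],
  "twist": [-6, -6, -5, -4],
  "gripper": [4.5, 4.5, 4.5, 4.5]
}}

```text
clock: 14.9
eef_pos: [0.6714, 0.0441, 0.0889]
eef_rot: [-3.14, 0.0, -1.784]
force: [-0.7, -0.5, 4.9]
grip_width: 0.559
```

```bash
python3 chk.py w13
```

```text
eef [0.67143538 0.04410175 0.08891559] toolyaw -102.47490544112567 q6 1.7997051290440547 F [ 0.43975877 -0.59178674  5.41302084] T [ 0.05889325 -0.00954158 -0.10267926] grip 0.5556031409561712 14.95
line [0.67230961 0.04370226] 0.04764653444847805 yaw 1.5619338137045133 a 8.461933813704519 489
line [0.67256426 0.04378679] 0.046865002813469184 yaw 1.5782514896097837 a 8.47825148960979 424
```

Request:
{"method": "play_rows", "body": {
  "dp": [
    [0, 0, 0],
    [0, 0, 0],
    [0, 0, 0],
    [0, 0, 0]
  ],
  "twist": [-2, -2, -2, -2],
  "gripper": [4.5, 4.5, 4.5, 4.5]
}}

```text
clock: 15.28
eef_pos: [0.6714, 0.0441, 0.0889]
eef_rot: [-3.14, 0.0, -1.921]
force: [0.1, 0.1, 5.8]
grip_width: 0.558
```

```bash
python3 chk.py w14
```

```text
eef [0.67140602 0.04407118 0.08890074] toolyaw -110.19967375217244 q6 1.9344949811467107 F [-0.22014478 -0.31074603  5.55462115] T [-0.00191347  0.00685518 -0.03299472] grip 0.5588690230695499 15.3333
line [0.67228519 0.04354532] 0.04765522121452166 yaw 173.74136236007595 a 0.6413623600759593 488
line [0.67254807 0.04358674] 0.0468734825103442 yaw 173.76320664992647 a 0.6632066499264511 425
```

Request:
{"method": "play_rows", "body": {
  "dp": [
    [0, 0, 0],
    [0, 0, 0],
    [0, 0, 0],
    [0, 0, 0],
    [0, 0, 0]
  ],
  "twist": [-1.5, -1.5, -1, 0, 0],
  "gripper": [4.5, 4.5, 4.5, 4.5, 4.5]
}}

```text
clock: 15.75
eef_pos: [0.6714, 0.0441, 0.0889]
eef_rot: [-3.14, 0.001, -1.988]
force: [-1.0, -0.4, 5.6]
grip_width: 0.557
```

```bash
python3 chk.py w15
```

```text
eef [0.67141785 0.04408096 0.08890762] toolyaw -113.9225684302429 q6 1.9995982415249556 F [ 0.6797538  -0.06717962  6.10017859] T [-0.01546956  0.08763     0.33727072] grip 0.5576138069796978 15.8
line [0.67219848 0.04349969] 0.04780080398911763 yaw 170.08754267286992 a -3.0124573271300505 491
line [0.67246406 0.04353404] 0.04701740541419919 yaw 170.09419788935176 a -3.005802110648233 425
```

Request:
{"method": "play_rows", "body": {
  "dp": [
    [0, 0, 0],
    [0, 0, 0],
    [0, 0, 0]
  ],
  "twist": [-1.5, 0, 0],
  "gripper": [4.5, 4.5, 4.5]
}}

```text
clock: 16.05
eef_pos: [0.6714, 0.0441, 0.0889]
eef_rot: [-3.14, 0.0, -2.014]
force: [-0.8, -0.9, 5.8]
grip_width: 0.556
```

```bash
python3 chk.py w16
python3 - <<'E'
from h import *
s=snap('scene','scene16.png'); crop(s,330,180,410,250,9,'s16c.png')
E
```

```text
eef [0.67138087 0.04409259 0.0888683 ] toolyaw -115.40314618977013 q6 2.0255400735984836 F [ 0.1885081  -0.87053311  5.2125139 ] T [-0.02059185  0.0604008   0.55705742] grip 0.5566958017825665 16.1
line [0.67216842 0.04346269] 0.04781551964576011 yaw 168.77192198190855 a -4.328078018091446 489
line [0.67242992 0.04347156] 0.04703073951416599 yaw 168.7773625723889 a -4.322637427611085 426
```

View pics/s16c.png

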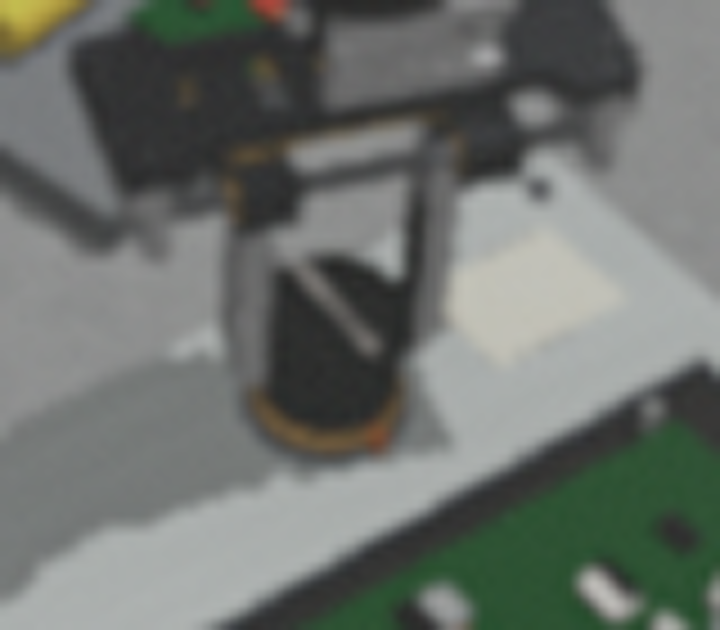

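Request:
{"method": "play_rows", "body": {
  "dp": [
    [0, 0, 0],
    [0, 0, 0.02],
    [0, 0, 0.03],
    [0, 0, 0.03],
    [0, 0, 0.03],
    [0, 0, 0.03],
    [0, 0, 0.03]
  ],
  "twist": [5, 7, 7, 7, 7, 7, 7],
  "gripper": [4.5, 4.5, 4.5, 4.5, 4.5, 4.5, 4.5]
}}

```text
clock: 16.73
eef_pos: [0.6707, 0.0441, 0.0894]
eef_rot: [3.141, 0.0, -1.189]
force: [0.3, 0.6, -1.7]
grip_width: 0.555
```

Request:
{"method": "play_rows", "body": {
  "dp": [
    [0, 0, 0.03],
    [0, 0, 0.03],
    [0, 0, 0.03],
    [0, 0, 0.03],
    [0, 0, 0.03],
    [0, 0, 0.03]
  ],
  "twist": [7, 7, 7, 7, 7, 7],
  "gripper": [4.5, 4.5, 4.5, 4.5, 4.5, 4.5]
}}

```text
clock: 17.23
eef_pos: [0.6707, 0.0441, 0.0912]
eef_rot: [3.141, 0.001, -0.456]
force: [0.1, -0.5, -1.9]
grip_width: 0.559
```

```bash
python3 chk.py w17
```

```text
eef [0.67076394 0.04408465 0.09126366] toolyaw -25.57458719514569 q6 0.45751377271258414 F [ 0.72979599  0.97924842 -0.58739601] T [-0.04202702  0.00638275 -0.02226988] grip 0.5555847307452612 17.2833
line [0.67087211 0.04505602] 0.04789711845797977 yaw 77.68579757017649 a 84.58579757017651 521
line [0.67088998 0.04531666] 0.047112656384210354 yaw 77.53501988139124 a 84.43501988139124 468
```

Request:
{"method": "play_rows", "body": {
  "dp": [
    [0, 0, 0.03],
    [0, 0, 0],
    [0, 0, 0],
    [0, 0, 0],
    [0, 0, 0]
  ],
  "twist": [4.5, 0, 0, 0, 0],
  "gripper": [4.5, 4.5, 4.5, 4.5, 4.5]
}}

```text
clock: 17.7
eef_pos: [0.6709, 0.0441, 0.0918]
eef_rot: [3.142, 0.0, -0.39]
force: [0.6, 0.2, -1.7]
grip_width: 0.557
```

```bash
python3 chk.py w18
python3 - <<'E'
from h import *
s=load('wrist'); crop(s,180,130,460,330,2.8,'w18c.png')
s=snap('scene','scene18.png'); crop(s,330,180,410,250,9,'s18c.png')
E
```

```text
eef [0.67091925 0.04405345 0.09176591] toolyaw -22.348995897783393 q6 0.4011598944970273 F [-0.30466629  0.08285611 -0.4730148 ] T [-0.0508445  -0.03306558 -0.0123583 ] grip 0.5565285556378197 17.75
line [0.67091726 0.04504348] 0.04791183290837035 yaw 81.42826235351113 a 88.32826235351115 518
line [0.67091563 0.04523834] 0.04699454551705681 yaw 81.2601216972756 a 88.1601216972756 468
```

View pics/w18c.png

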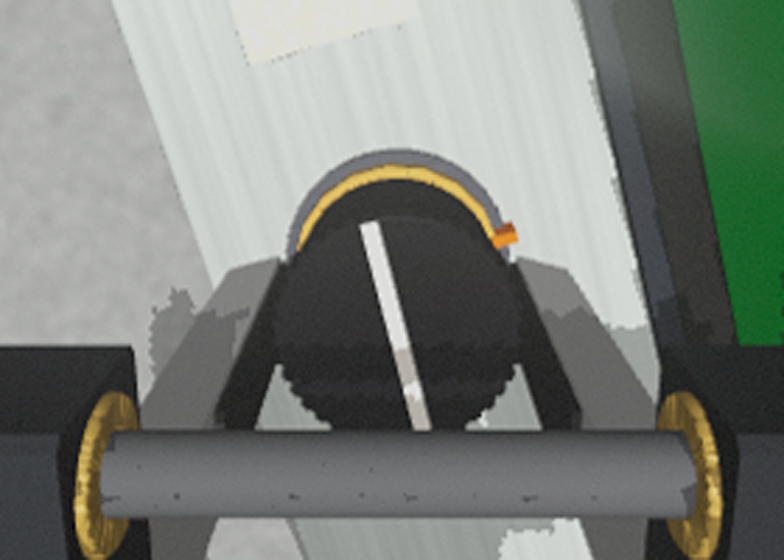

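View pics/s18c.png

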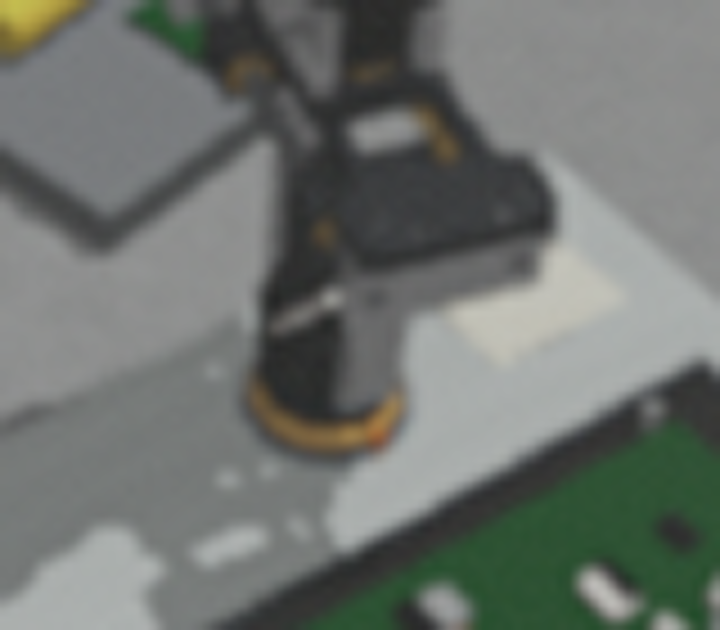

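Run:
```python
from h import *
print(close_job()); t=state(); print(t['eef_pos'],t['grip_width'],t['clock'])
```

```text
the job is handed in; nothing more can be done
None
the job is handed in; nothing more can be done
```

I took the black bleed cap from the bin and screwed it clockwise onto the port until it reached its stop. I then backed it off a quarter turn and handed the job in at about 17.8 s with the gripper still closed on it at 30 N. The hand-in gave no verdict.

**Last checks**
- **Bottomed out:** the rim was on the seat. The turning resistance rose from about 0 to 0.56 N m over the last few degrees, and the white line was within about 4° of the orange marks.
- **Final setting:** the white line is 88° from the seat's axis, and the cap is 2.9 mm above the bottomed height. The cap is centred to within about 1 mm and there is almost no force on the wrist. The opening reads 0.557 (52 mm), which matches the 53 mm knurled part.

**Checks that failed or disagreed**
- **First grasp missed:** the first close went over the top of the cap without touching it. The fingertips sit about 8 mm behind the reported TCP, not the stated 25 mm ahead of it. I measured this in the wrist and scene pictures, went about 33 mm lower, and the second grasp held.
- **Angle past the stop:** the cap read up to 4° beyond the expected stop angle. I put this down to my seat-yaw estimate and some give at the stop, so the quarter turn is good to a few degrees, within the 23° allowed.
- **Other parts:** I saw nothing else disturbed in the pictures, but I did not measure the bystander parts again at the end.

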